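# Load a tube offcut into the sprung nest

## Task

Load the thick square tube offcut into the spring fixture, ready for marking: hold it in line with the fixture, push the red sprung carriage back with the end of the tube, lower the tube behind the low stop and let go, so that it lies flat on the bed, clamped end to end between the stop and the carriage. Leave the thin square tube where it is.

Things in the scene. Friction and masses are not known exactly. Their poses are not given: they have to be found in the camera images.
- thick_tube: the thick square steel tube offcut, 30 mm wide (its x), 60 mm long (its y), 30 mm tall (its z), bare grey, about 45 g, lying loose on the table; either end may go to the stop. Origin: centre of its underside. Grip it across its 30 mm width, at mid length.
- thin_tube: the thin square steel tube offcut, 20 mm wide (x), 60 mm long (y), 20 mm tall, same bare grey: a bystander, to be left alone. Origin: centre of its underside.
- nest (a point): place for the tube on the fixture (dark base 90x200 mm, fixed): on top of the bright bed strip (36 mm wide, 15 mm above the table), where the centre of the seated tube's underside belongs. z up; y along the slide, stop to carriage. Fixed stop: face at y=-30 mm, back at y=-40, 44 mm wide, 14 mm tall above the bed. Grey spring housing at y=77 to 125 mm, 37 mm above the bed. Open at the sides and above.
- carriage (a joint): slide (m) of the red carriage: 0 at rest, grows as it is pushed along the nest's +y, to 0.038; 0.022 when the tube is clamped. Its flat bright face (56 mm wide, from 1 to 45 mm above the bed) rests at nest y=+8 mm, so the gap to the stop is 38 mm, 76 mm at most; the carriage is 24 mm long. Springs: 4 N at rest, 7 N at 0.022, 9 N at the end; let go, it closes within half a second.

How it is judged:
At the end, for the whole second after the job is handed in: Thick tube at rest, flat on the bed, clamped end to end: origin within 12 mm across, 7 mm along, 6 mm in height of the nest point, in line within 10 degrees, level within 8 degrees; carriage held open at 17 to 28 mm; thin tube less than 30 mm from its start (x of thick_tube in the frame of nest between -0.012 and 0.012 m and y of thick_tube in the frame of nest between -0.007 and 0.007 m and z of thick_tube in the frame of nest between -0.006 and 0.006 m and value of joint carriage between 0.017 and 0.028 m and angle between the y axis of thick_tube and the y axis of nest, either way round below 0.175 rad and angle between thick_tube's own z axis and vertical below 0.14 rad and linear speed of thick_tube below 0.02 m/s and distance of thin_tube from where it was at the start of the episode below 0.03 m); the robot touches nothing.
It fails at once if the thin tube is moved by 30 mm or more (distance of thin_tube from where it was at the start of the episode above 0.03 m).
It also fails if it takes over 35 s, if anything falls off the work surface, if the arm or the gripper's body presses on something with over 40 N, if the wrist force passes 120 N, or if a joint passes its speed limit or range.

## Robot

A 6-joint arm with a two-finger parallel gripper is mounted at the origin on a cart in front of the work surface, level with it; the furniture and walls round the work are solid. World frame = base frame: x ahead of the robot, y to its left, z up, the work surface at z = 0. Lengths are in m, angles in rad, forces in N, time in s.
With the tool pointing down it reaches from about 0.275 to 0.975 m from the base axis. Payload 8.4 kg.
Tool frame: the origin (TCP) lies midway between the tips of the shut fingers; the grasp point (between the pads) lies 19 mm behind it; z points along the fingers, y is the line along which they close (so a half turn about z gives the same grasp; the last joint's range is limited). The gripper opens to 92 mm and grips with 3 to 60 N. Pads are 20 mm wide; open, the fingers measure 128 mm over their backs; the gripper's body (75 mm by 189 mm) begins 69 mm behind the grasp point.
Start: joints at [1.191, 0.353, 1.633, -0, 1.155, -0.002], TCP at [0.231, 0.581, 0.215] pointing down, gripper open.
Joint ranges: [-2.63, 2.63], [-0.92, 2.1], [0.06, 2.66], [-1.3, 4.44], [0, 2.69], [-3.02, 3.02]. Speed limits (rad/s): [2.22, 2.22, 2.79, 3.14, 3.14, 3.14].

## Interface

Orientations are given as a unit quaternion [x, y, z, w].
In Python, from cell import r gives the robot as it stands. The module is installed in compiled form; this text tells all that it offers.
- The arm moves only by the shell command python3 -m jog 'ROWS'. ROWS is JSON, a list of rows, each a list of 5 numbers: the opening, from 0 (shut) to 1 (fully open), then the shift along the world's x, y, z each as a share of 0.04 m, from -1 to 1, then the turn about the world's z as a share of 4 degrees, from -1 to 1. In form: [[jaw, tx, ty, tz, roll], ...]. A call has 1 to 10 rows; each row shifts and turns the commanded pose from where the row before left it; what a row does not reach is not made up. A row lasts 1/12 s, in which the tool goes at most 41.7 mm and 7.16 degrees, less where a joint would pass 70% of its speed; a pose out of reach is approached as far as the arm can. A call with a number of a shift or a turn outside -1 to 1 is refused whole. A call with a gripper value outside its range is refused whole. The fingers move at their own pace and stop on an object; the grip force is fixed at half the most. Time passes only in rows, so rows that do not move let the fingers close. It gives the time, the measured TCP pose, the force, the opening and the grip force at its end, in the units of the state.
- r.sense(): the state, without advancing time (a new reading comes with each control period).
- r.get_image(name): name is "side" or "top"; returns (picture, depth): 480x640x3 uint8, red, green, blue; 480x640 float32, m along the optical axis (not along the pixel's ray), 0 where there is no reading.
- r.get_calibration(name): a dict with "mtx" (3x3 intrinsics, pixels), "world_to_cam" (4x4, takes a point from world to camera coordinates). Camera axes: x right, y up, looking along -z (the intrinsics and any distortion apply to the point x, -y, -z); pixel columns grow to the right and rows downward; lengths in m; the calibration is good to about 2 mm. A picture is of the moment at which its call begins. get_calibration takes no time and is no camera call.
- r.finish_job(): hands the job in; it is judged then, once.
The state is a dict: "t": time; "joints": joint angles; "qvel": joint speeds; "effort": joint torques, N m; "tcp_pos": TCP position; "eef_rot": TCP orientation; "contact_force": force on the tool from outside, world axes, zero at the start; "moment": the same for the moment, N m; "opening": opening from 0.0 (shut) to 1.0 (fully open); "gripper_force": force on a finger pad.
Only numpy, scipy, OpenCV 4.12 (cv2) and the standard library are available. Lean on these libraries where they do the work, as an engineer would, in place of code of your own. Each camera call takes 0.05 s, during which the arm holds its last target. There are 200 camera calls.

## Working session

There is one attempt and no reset: what is moved stays moved. The work goes in short steps, Python scripts to look and compute and a shell command to move; the robot and the scene stay as the last step left them, time stands still between calls to the robot, and variables do not carry over. Pictures are saved under pics/ and viewed, at most 10 in all, crops included, and the job is handed in when it is done.

```bash
mkdir -p pics; cat > h.py <<'E'
from cell import r
import numpy as np, cv2
def cloud(name):
    im,d=r.get_image(name); c=r.get_calibration(name); K=np.array(c["mtx"]); T=np.linalg.inv(np.array(c["world_to_cam"]))
    v,u=np.mgrid[0:480,0:640]
    p=np.stack([(u-K[0,2])/K[0,0]*d,-(v-K[1,2])/K[1,1]*d,-d,np.ones_like(d)],-1)@T.T
    p=p[...,:3]; p[d==0]=np.nan
    return im,p
E
python3 - <<'E'
from h import *
for n in("top","side"):
    im,p=cloud(n); cv2.imwrite(f"pics/{n}0.png",im[...,::-1]); np.save(f"{n}0.npy",p)
    c=r.get_calibration(n); print(n,c, np.linalg.inv(c["world_to_cam"])[:3,3])
print(r.sense())
E
```

```text
top {'mtx': array([[535.48869315,   0.        , 324.33847156],
       [  0.        , 535.48869315, 242.58888836],
       [  0.        ,   0.        ,   1.        ]]), 'world_to_cam': array([[-0.07092541, -0.99747987, -0.00186723,  0.02419276],
       [ 0.97485389, -0.06971282,  0.21166015, -0.5060101 ],
       [-0.21125691,  0.01319181,  0.97734155, -0.78524734],
       [ 0.        ,  0.        ,  0.        ,  1.        ]])} [ 3.29112877e-01 -7.84763476e-04  8.74602190e-01]
side {'mtx': array([[541.47998534,   0.        , 316.00029187],
       [  0.        , 541.47998534, 240.08728724],
       [  0.        ,   0.        ,   1.        ]]), 'world_to_cam': array([[-0.9957748 , -0.09177909,  0.00302506,  0.50149134],
       [ 0.05776526, -0.60044699,  0.79757545, -0.07200229],
       [-0.07138436,  0.79438027,  0.60321162, -0.84171291],
       [ 0.        ,  0.        ,  0.        ,  1.        ]])} [0.44344654 0.67143299 0.56364122]
{'t': 0.1, 'joints': array([ 1.19062343e+00,  3.53585954e-01,  1.63404843e+00,  1.23411397e-05,
        1.15520198e+00, -2.38418915e-03]), 'qvel': array([-0.00116377, -0.00156911, -0.00142801,  0.00034756, -0.00044107,
       -0.00128736]), 'effort': array([ 1.18791759e-03, -5.94905591e+01, -3.34930730e+01,  6.99251401e-02,
        1.84593553e-02, -1.27524206e-05]), 'tcp_pos': array([0.23036407, 0.58052078, 0.21393921]), 'eef_rot': array([ 1.87775443e-01,  9.82211788e-01, -6.09441783e-04, -1.23764563e-04]), 'contact_force': array([-1.11785923, -0.50814736,  0.67057399]), 'moment': array([-0.01549968,  0.00666142, -0.00684718]), 'gripper_force': 0.0, 'opening': 1.0012904727348846}
```

View pics/top0.png

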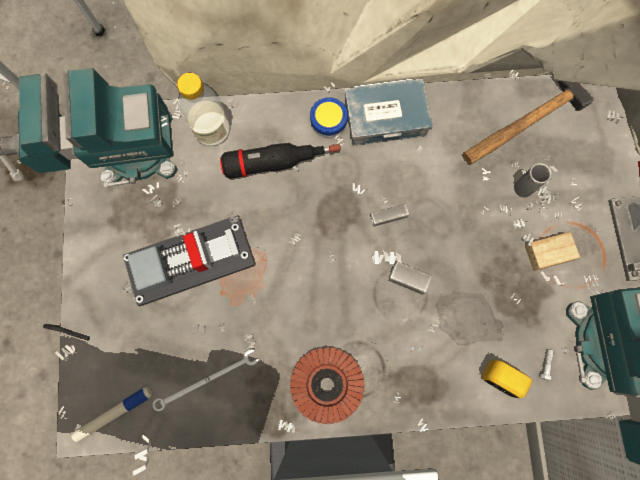

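View pics/side0.png

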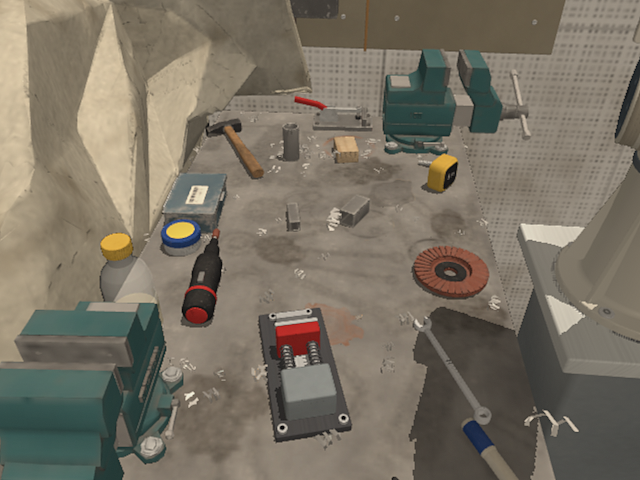

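The top view shows the thick tube at about (410,277), the thin one at (390,214) and the fixture at (190,260). Its red carriage is at (195,252), with the stop to the right and the housing at (145,270).

```bash
python3 - <<'E'
from h import *
im=cv2.imread("pics/top0.png"); 
def rect(P,msg):
    b=cv2.minAreaRect((P[:,:2]*1000).astype(np.float32)); print(msg,len(P),"z",np.round(np.median(P[:,2])*1000,1),"c",np.round(b[0],1),"size",np.round(b[1],1),"ang",round(b[2],1),"corners",np.round(cv2.boxPoints(b)).tolist())
p=np.load("top0.npy")
def win(p,u0,u1,v0,v1): return p[v0:v1,u0:u1].reshape(-1,3)
for nm,w in(("thick",(380,440,255,302)),("thin",(362,418,196,232))):
    P=win(p,*w);h=np.nanmax(P[:,2]);print("table",np.nanmedian(P[:,2]),"max",h)
    rect(P[P[:,2]>np.nanpercentile(P[:,2],97)-.005],nm)
P=win(p,110,265,205,310); C=win(im.astype(float),110,265,205,310)
hist=np.histogram(P[:,2]*1000,np.arange(-5,70,2.5));print([(a,b) for a,b in zip(hist[1],hist[0])])
for lo,hi in((.004,.075),(.025,.033),(.046,.056),(.056,.066)):
    m=(P[:,2]>lo)&(P[:,2]<hi)
    if m.sum()>5: rect(P[m],(lo,hi))
red=(C[:,2]>130)&(C[:,1]<60)&(P[:,2]>.055); rect(P[red],"red")
big=cv2.hconcat([cv2.resize(im[205:310,110:265],None,fx=2.5,fy=4*0.625,interpolation=cv2.INTER_CUBIC),cv2.resize(im[190:295,355:455],None,fx=2.5,fy=2.5,interpolation=cv2.INTER_CUBIC)]);cv2.imwrite("pics/crop.png",big)
E
```

```text
table 0.00030472204842235673 max 0.033769820754594004
thick 748 z 28.8 c [ 456.6 -138.9] size [80.7 41.1] ang 63.3 corners [[420.0, -166.0], [457.0, -184.0], [493.0, -112.0], [456.0, -94.0]]
table -0.00033301716195832665 max 0.02252826726690893
thin 428 z 18.8 c [ 555.4 -123.6] size [20.9 60.1] ang 11.6 corners [[539.0, -96.0], [551.0, -155.0], [572.0, -151.0], [560.0, -92.0]]
[(np.float64(-5.0), np.int64(862)), (np.float64(-2.5), np.int64(4811)), (np.float64(0.0), np.int64(3436)), (np.float64(2.5), np.int64(318)), (np.float64(5.0), np.int64(81)), (np.float64(7.5), np.int64(569)), (np.float64(10.0), np.int64(1783)), (np.float64(12.5), np.int64(1089)), (np.float64(15.0), np.int64(397)), (np.float64(17.5), np.int64(68)), (np.float64(20.0), np.int64(37)), (np.float64(22.5), np.int64(35)), (np.float64(25.0), np.int64(87)), (np.float64(27.5), np.int64(112)), (np.float64(30.0), np.int64(74)), (np.float64(32.5), np.int64(62)), (np.float64(35.0), np.int64(121)), (np.float64(37.5), np.int64(173)), (np.float64(40.0), np.int64(162)), (np.float64(42.5), np.int64(92)), (np.float64(45.0), np.int64
[... 281 characters left out ...]

(0.004, 0.075) 6830 z 14.4 c [514.2 213.4] size [241.6 168.7] ang 86.4 corners [[422.0, 98.0], [591.0, 88.0], [606.0, 329.0], [438.0, 339.0]]
(0.025, 0.033) 284 z 28.6 c [501.7 211.4] size [ 53.5 164.5] ang 17.5 corners [[451.0, 282.0], [501.0, 125.0], [552.0, 141.0], [502.0, 298.0]]
(0.046, 0.056) 1281 z 51.3 c [509.8 203.4] size [ 66.1 188.7] ang 19.7 corners [[447.0, 281.0], [510.0, 103.0], [573.0, 126.0], [509.0, 303.0]]
(0.056, 0.066) 529 z 59.0 c [518.1 159.5] size [56.3 88.4] ang 15.4 corners [[479.0, 195.0], [503.0, 109.0], [557.0, 124.0], [534.0, 210.0]]
red 342 z 59.1 c [508.7 193.8] size [56.  15.9] ang 17.2 corners [[480.0, 193.0], [484.0, 178.0], [538.0, 194.0], [533.0, 210.0]]
```

View pics/crop.png

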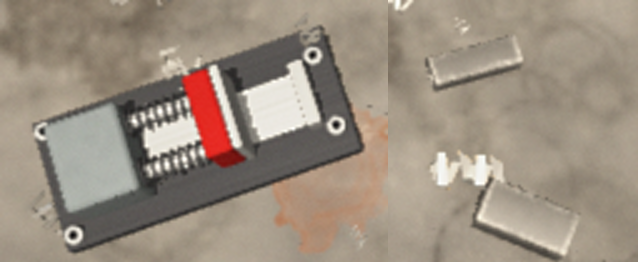

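```bash
cat >> h.py <<'E'
def ray(name,uv,z):
    c=r.get_calibration(name); K=np.array(c["mtx"]); T=np.linalg.inv(np.array(c["world_to_cam"]))
    uv=np.atleast_2d(uv).astype(float); d=np.c_[(uv[:,0]-K[0,2])/K[0,0],-(uv[:,1]-K[1,2])/K[1,1],-np.ones(len(uv))]@T[:3,:3].T
    o=T[:3,3]; return (o+d*((z-o[2])/d[:,2])[:,None])[:,:2]*1000
def blob(name,m,z,msg,k=3):
    m=cv2.morphologyEx(m.astype(np.uint8),cv2.MORPH_OPEN,np.ones((k,k)))
    n,l,s,c=cv2.connectedComponentsWithStats(m); i=1+np.argmax(s[1:,4])
    v,u=np.nonzero(l==i); P=ray(name,np.c_[u,v],z)
    b=cv2.minAreaRect(P.astype(np.float32)); print(msg,len(P),"c",np.round(b[0],1),"mean",np.round(P.mean(0),1),"size",np.round(b[1],1),"ang",round(b[2],1))
    return b
E
python3 - <<'E'
from h import *
im=cv2.imread("pics/top0.png"); p=np.load("top0.npy");z=np.nan_to_num(p[...,2])
sm=cv2.medianBlur(z.astype(np.float32),3)
def W(a,b,c,d):
    m=np.zeros((480,640),bool);m[c:d,a:b]=1;return m
hsv=cv2.cvtColor(im,cv2.COLOR_BGR2HSV);S=hsv[...,1];V=hsv[...,2].astype(int)
B,G,R=[im[...,i].astype(int) for i in range(3)]
blob("top",W(382,440,255,302)&(sm>.022),.03,"thick"); blob("top",W(362,418,196,232)&(sm>.014),.02,"thin")
f=W(110,265,205,310)
blob("top",f&(sm>.045)&(R-B<20)&(W(110,170,205,310)),.052,"housing")
red=f&(R>1.8*G+20)
blob("top",red,.06,"red(all)"); blob("top",red&(sm>.055),.06,"red top")
blob("top",f&((sm>.006)|(V<80)),.011,"base",5)
br=f&(V>170)
blob("top",W(222,240,225,265)&(sm>.022)&(sm<.035),.029,"stop",1)
# axis profile through fixture in nest-like frame: print V/hue along centerline from top depth
P=p[f]; ang=np.radians(17.2); y=np.array([-np.sin(ang),np.cos(ang)]); x=np.array([np.cos(ang),np.sin(ang)])
s=P[:,:2]*1000@y; t=P[:,:2]*1000@x
t0=np.array([508.7,193.8])@x; s0=np.array([508.7,193.8])@y
print("t0,s0",t0,s0)
for a in np.arange(-90,110,3):
    m=(abs(t-t0)<15)&(s-s0>=a)&(s-s0<a+3); print(a,m.sum(),np.round(np.nanmedian(P[m,2])*1000,1),V[f][m].mean().round(),end=" | ")
E
```

```text
thick 745 c [ 451.9 -146.5] mean [ 447.8 -144.5] size [62.5 42. ] ang 63.5
thin 433 c [ 554.7 -123.4] mean [ 554.6 -123.5] size [20.7 60.1] ang 11.3
housing 1179 c [487.  266.5] mean [486.9 266.9] size [60.1 49.6] ang 15.1
red(all) 427 c [504.1 192. ] mean [504.4 191.9] size [64.6 19.1] ang 20.1
red top 363 c [508.2 193.4] mean [508.3 193.4] size [55.3 16.3] ang 16.1
base 6668 c [504.3 212.1] mean [502.7 212.1] size [ 93.3 201.5] ang 15.8
stop 176 c [523.8 137.2] mean [523.7 137.2] size [44.8 10.2] ang 15.9
t0,s0 543.2583229101724 34.70626152190368
  return np.nanmean(a, axis, out=out, keepdims=keepdims)
<stdin>:22: RuntimeWarning: Mean of empty slice.
  ret = ret.dtype.type(ret / rcount)
```

```bash
python3 - <<'E'
from h import *
from scipy.optimize import minimize
for n,w in(("top",(375,445,245,305)),("side",(325,380,185,235))):
    p=np.load(n+"0.npy"); P=p[w[2]:w[3],w[0]:w[1]].reshape(-1,3); v,u=np.mgrid[w[2]:w[3],w[0]:w[1]]
    Q=ray(n,np.c_[u.ravel(),v.ravel()],.03); up=(P[:,2]>.026)&(P[:,2]<.034); g=P[:,2]<.02
    if n=="side": print(np.nanpercentile(P[:,2],[5,50,90,98]))
    c0=Q[up].mean(0)
    def f(q):
        a=q[2]; d=Q-q[:2]; t=d@[np.cos(a),np.sin(a)]; s=d@[-np.sin(a),np.cos(a)]
        e=np.maximum(abs(t)-15,abs(s)-30); i=1/(1+np.exp(np.clip(e/1.0,-50,50)))
        return -(i*(up.astype(float)-0.5)).sum()
    best=min((minimize(f,[*(c0),a],method="Nelder-Mead",options=dict(initial_simplex=[[*c0,a],[c0[0]+8,c0[1],a],[c0[0],c0[1]+8,a],[*c0,a+.2]],maxiter=600)) for a in np.radians(np.arange(0,180,15))),key=lambda b:b.fun)
    print(n,up.sum(),np.round(best.x[:2],1),np.degrees(best.x[2]),best.fun)
E
```

```text
top 755 [ 446.8 -145.5] -26.992858862281746 -278.3808677245991
[-0.00196216  0.0001547   0.02846343  0.03015456]
side 379 [ 446.2 -142.6] 152.7827749447449 -140.3330298034711
```

```bash
R='[1,0.225,-0.755,0,-0.993]'; python3 -m jog '[[1,0.225,-0.755,0,-0.993],[1,0.225,-0.755,0,-0.993],[1,0.225,-0.755,0,-0.993],[1,0.225,-0.755,0,-0.993],[1,0.225,-0.755,0,-0.993],[1,0.225,-0.755,0,-0.993],[1,0.225,-0.755,0,-0.993],[1,0.225,-0.755,0,-0.993]]' && python3 -m jog '[[1,0.225,-0.755,0,-0.993],[1,0.225,-0.755,0,-0.993],[1,0.225,-0.755,0,-0.993],[1,0.225,-0.755,0,-0.993],[1,0.225,-0.755,0,-0.993],[1,0.225,-0.755,0,-0.993],[1,0.225,-0.755,0,-0.993],[1,0.225,-0.755,0,-0.993]]'
```

```text
t: 0.77
tcp_pos: [0.3025, 0.3377, 0.2143]
eef_rot: [0.451, 0.893, -0.0, -0.0]
contact_force: [0.3, -0.1, 0.4]
opening: 0.998
gripper_force: 0.0
t: 1.43
tcp_pos: [0.3745, 0.0962, 0.2146]
eef_rot: [0.678, 0.735, 0.0, -0.0]
contact_force: [0.2, 0.4, 0.6]
opening: 1.001
gripper_force: 0.0
```

```bash
cat >> h.py <<'E'
def pose():
    s=r.sense(); q=s["eef_rot"]; y=2*np.degrees(np.arctan2(q[1],q[0]))-90
    print("t",round(s["t"],2),"tcp",np.round(s["tcp_pos"]*1000,1),"closing dir",round(y,2),"F",np.round(s["contact_force"],1),"open",round(s["opening"],3),"grip",round(float(s["gripper_force"]),1)); return s["tcp_pos"]*1000,y
E
python3 -m jog '[[1,0.225,-0.755,0,-0.993],[1,0.225,-0.755,0,-0.993],[1,0.225,-0.755,0,-0.993],[1,0.225,-0.755,0,-0.993],[1,0.225,-0.755,0,-0.993],[1,0.225,-0.755,0,-0.993],[1,0.225,-0.755,0,-0.993],[1,0.225,-0.755,0,-0.993],[1,0,0,0,0]]' >/dev/null; python3 - <<'E'
from h import *
pose()
im,p=cloud("side"); cv2.imwrite("pics/s1.png",im[130:260,240:440,::-1].repeat(3,0).repeat(3,1))
E
```

```text
t 2.18 tcp [ 448.1 -148.1  214.6] closing dir -27.35 F [0.5 1.1 0.7] open 1.0 grip 0.0
```

View pics/s1.png

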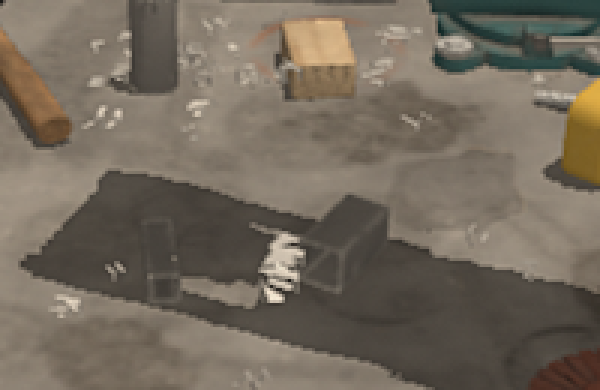

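The side crop shows the tube lying flat in the gripper's shadow at crop (345,245). The shavings beside it are flat. I'll descend.

```bash
python3 -m jog '[[1,-0.04,0.09,-0.7,0.09],[1,0,0,-0.7,0],[1,0,0,-0.7,0],[1,0,0,-0.7,0],[1,0,0,-0.7,0],[1,0,0,-0.7,0],[1,0,0,-0.6,0],[1,0,0,-0.22,0],[1,0,0,-0.1,0],[1,0,0,0,0]]' ; python3 - <<'E'
from h import *
pose()
im,p=cloud("top"); cv2.imwrite("pics/t2.png",im[170:340,310:510,::-1].repeat(3,0).repeat(3,1))
E
```

```text
t: 3.07
tcp_pos: [0.4446, -0.1397, 0.0096]
eef_rot: [0.851, 0.526, -0.0, -0.001]
contact_force: [0.5, -1.1, 0.9]
opening: 0.998
gripper_force: 0.0
t 3.07 tcp [ 444.6 -139.7    9.6] closing dir -26.57 F [ 0.5 -1.1  0.9] open 0.998 grip 0.0
```

View pics/t2.png

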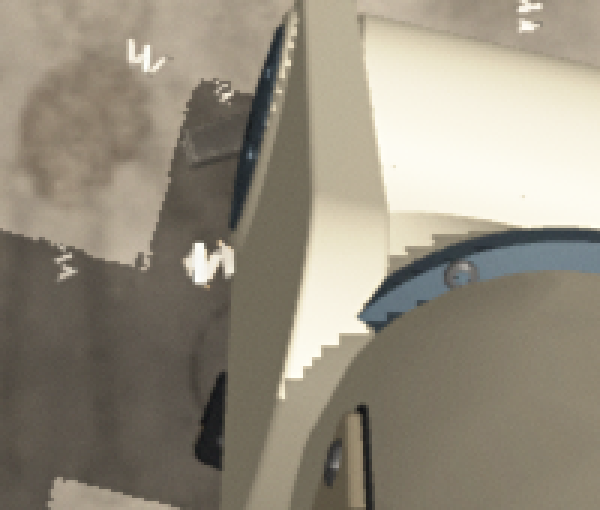

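```bash
python3 -m jog '[[1,0.04,-0.1,-0.05,-0.1],[1,0,0,0,0],[0,0,0,0,0],[0,0,0,0,0],[0,0,0,0,0],[0,0,0,0,0],[0,0,0,0,0],[0,0,0,0,0],[0,0,0,0,0],[0,0,0,0,0]]' ; python3 - <<'E'
from h import *
pose()
im,p=cloud("side"); cv2.imwrite("pics/s3.png",im[130:260,240:440,::-1].repeat(3,0).repeat(3,1))
E
```

```text
t: 3.95
tcp_pos: [0.4465, -0.1442, 0.0078]
eef_rot: [0.853, 0.522, -0.0, -0.0]
contact_force: [-0.5, -1.1, -0.7]
opening: 0.443
gripper_force: 0.0
t 3.95 tcp [ 446.5 -144.2    7.8] closing dir -27.01 F [-0.5 -1.1 -0.7] open 0.443 grip 0.0
```

View pics/s3.png

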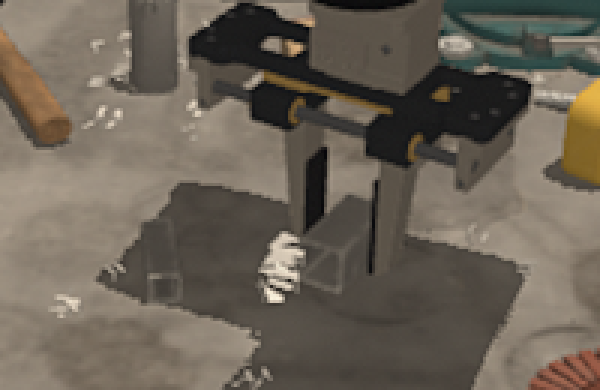

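The side crop shows the fingers straddling the tube at crop (340,245), centred on it and still closing. I'll let them finish, then lift.

```bash
python3 -m jog '[[0,0,0,0,0],[0,0,0,0,0],[0,0,0,0,0],[0,0,0,0,0],[0,0,0,0,0],[0,0,0,0,0]]'; python3 -m jog '[[0,0,0,0.3,0],[0,0,0,0.7,0],[0,0,0,0.7,0],[0,0,0,0.7,0],[0,0,0,0,0],[0,0,0,0,0]]'
```

```text
t: 4.5
tcp_pos: [0.4465, -0.1443, 0.0078]
eef_rot: [0.853, 0.522, -0.0, -0.0]
contact_force: [0.1, 0.5, -0.3]
opening: 0.325
gripper_force: 30.0
t: 5.0
tcp_pos: [0.4476, -0.1446, 0.105]
eef_rot: [0.853, 0.522, 0.001, 0.001]
contact_force: [0.0, -0.4, -0.7]
opening: 0.322
gripper_force: 30.0
```

```bash
python3 -m jog '[[0,0.154,0.603,0,0.894],[0,0.154,0.603,0,0.894],[0,0.154,0.603,0,0.894],[0,0.154,0.603,0,0.894],[0,0.154,0.603,0,0.894],[0,0.154,0.603,0,0.894],[0,0.154,0.603,0,0.894],[0,0.154,0.603,0,0.894],[0,0.154,0.603,0,0.894],[0,0.154,0.603,0,0.894]]' >/dev/null;python3 -m jog '[[0,0.154,0.603,0,0.894],[0,0.154,0.603,0,0.894],[0,0,0,0,0],[0,0,0,0,0],[0,0,0,0,0],[0,0,0,0,0]]' >/dev/null; python3 - <<'E'
from h import *
pose()
im,p=cloud("side"); cv2.imwrite("pics/s4.png",cv2.resize(im[200:450,200:420,::-1],None,fx=2.4,fy=2.4)); np.save("s4.npy",p); cv2.imwrite("s4full.png",im[...,::-1])
E
```

```text
t 6.33 tcp [519.6 144.2 102.9] closing dir 15.82 F [0.4 0.  0.5] open 0.321 grip 30.0
```

View pics/s4.png

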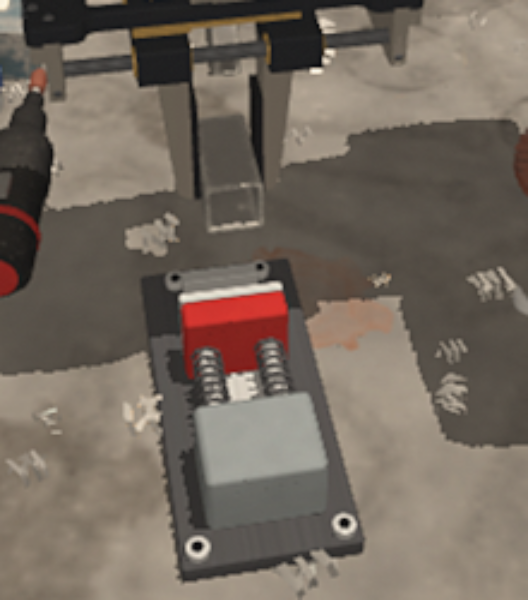

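The side crop shows the tube held level, with its near end's lower corners at crop (208,230) and (262,222), facing the carriage. I'll compute where that end is.

```bash
python3 - <<'E'
from h import *
q,_=pose()
A=ray("side",np.array([[208,230],[262,222]])/2.4+200,.095);B=ray("side",np.array([[206,190],[262,183]])/2.4+200,.125)
a=np.radians(15.9);y=np.array([-np.sin(a),np.cos(a)]);x=np.array([np.cos(a),np.sin(a)]);N=np.array([514.5,170.1])
for P in(A,B): print(P.round(1),"nest x",((P-N)@x).round(1),"nest y",((P-N)@y).round(1))
print("tcp nest",(q[:2]-N)@x,(q[:2]-N)@y)
# point-cloud: tube top face region
p=np.load("s4.npy")[245:300,280:315].reshape(-1,3)*1000; p=p[(p[:,2]>119)&(p[:,2]<132)]
t=(p[:,:2]-N)@x; s=(p[:,:2]-N)@y; k=(abs(t+2)<10); print("top face y",np.percentile(s[k],[2,50,98]).round(1),"x",np.percentile(t,[3,97]).round(1),np.median(p[:,2]))
# carriage/stop seen by side for calibration offset between cameras
im=cv2.imread("s4full.png").astype(int); pp=np.load("s4.npy")*1000
m=(im[...,2]>1.8*im[...,1]+20); m[:310]=0;m[:,:265]=0;m[:,330:]=0; m&=(pp[...,2]>56)
P=pp[m]; print("red top y",np.percentile((P[:,:2]-N)@y,[2,98]).round(1),"x",np.percentile((P[:,:2]-N)@x,[2,98]).round(1))
E
```

```text
t 6.38 tcp [519.8 144.1 103.2] closing dir 15.81 F [0.3 0.1 0.1] open 0.322 grip 30.0
[[525.1 174. ]
 [497.4 165.2]] nest x [ 11.2 -17.8] nest y [ 0.9 -0.1]
[[524.9 176.4]
 [497.  168.2]] nest x [ 11.7 -17.4] nest y [3.2 3. ]
tcp nest -2.011725186475684 -26.428858773493094
top face y [-55.7 -24.1   3.5] x [-23.3  13.5] 124.62260048002383
red top y [15.7 34.2] x [-24.3  27.9]
```

```bash
python3 -m jog '[[0,0.07,-0.03,-0.3,0],[0,0,0,-0.4,0],[0,0,0,-0.4,0],[0,0,0,-0.3,0],[0,0,0,-0.13,0],[0,0,0,0,0],[0,0,0,0,0]]' ; python3 - <<'E'
from h import *
q,_=pose()
a=np.radians(15.9);y=np.array([-np.sin(a),np.cos(a)]);x=np.array([np.cos(a),np.sin(a)]);N=np.array([514.5,170.1])
print("tcp nest",(q[:2]-N)@x,(q[:2]-N)@y)
E
```

```text
t: 6.97
tcp_pos: [0.5232, 0.1437, 0.0424]
eef_rot: [0.603, 0.798, -0.0, -0.0]
contact_force: [-0.1, -0.0, -0.5]
opening: 0.32
gripper_force: 30.0
t 6.97 tcp [523.2 143.7  42.4] closing dir 15.88 F [-0.1 -0.  -0.5] open 0.32 grip 30.0
tcp nest 1.1819261736845077 -27.757228751964153
```

```bash
python3 -m jog '[[0,-0.03,0.1,0,0],[0,-0.03,0.1,0,0],[0,-0.03,0.1,0,0],[0,-0.03,0.1,0,0],[0,-0.03,0.1,0,0],[0,-0.03,0.1,0,0],[0,-0.03,0.1,0,0],[0,-0.03,0.1,0,0],[0,0,0,0,0],[0,0,0,0,0]]' ; python3 - <<'E'
from h import *
q,_=pose()
a=np.radians(15.9);y=np.array([-np.sin(a),np.cos(a)]);x=np.array([np.cos(a),np.sin(a)]);N=np.array([514.5,170.1])
print("tcp nest",(q[:2]-N)@x,(q[:2]-N)@y)
im,p=cloud("side"); cv2.imwrite("pics/s5.png",cv2.resize(im[240:450,220:400,::-1],None,fx=2.8,fy=2.8,interpolation=cv2.INTER_CUBIC))
p=p*1000;im=im.astype(int)
m=(im[...,0]>1.8*im[...,1]+20); m[:300]=0;m[:,:265]=0;m[:,340:]=0; m&=(p[...,2]>56)
P=p[m]; print("red top y",np.percentile((P[:,:2]-N)@y,[2,98]).round(1),len(P))
E
```

```text
t: 7.8
tcp_pos: [0.5147, 0.1761, 0.0434]
eef_rot: [0.602, 0.798, 0.001, 0.001]
contact_force: [3.9, -5.6, -0.3]
opening: 0.324
gripper_force: 30.0
t 7.8 tcp [514.7 176.1  43.4] closing dir 15.96 F [ 3.9 -5.6 -0.3] open 0.324 grip 30.0
tcp nest 1.8402249658308991 5.715181492426215
red top y [41.2 59.7] 541
```

View pics/s5.png

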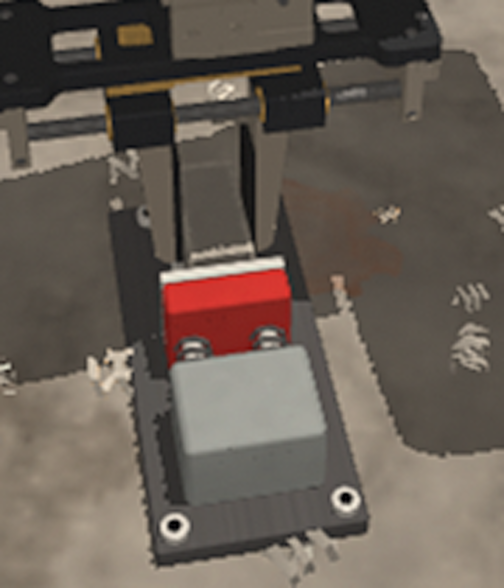

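The side crop shows the tube's end against the bright carriage face at (220,265), with the carriage pushed back about 25 mm and the tube straight and level. I'll push 2 mm further for stop clearance, then lower.

```bash
python3 -m jog '[[0,-0.03,0.04,0,0],[0,0,0,0,0],[0,0,0,-0.1,0],[0,0,0,-0.1,0],[0,0,0,-0.1,0],[0,0,0,-0.1,0],[0,0,0,-0.08,0],[0,0,0,0,0],[0,0,0,0,0]]' ; python3 - <<'E'
from h import *
q,_=pose()
a=np.radians(15.9);y=np.array([-np.sin(a),np.cos(a)]);x=np.array([np.cos(a),np.sin(a)]);N=np.array([514.5,170.1])
print("tcp nest",(q[:2]-N)@x,(q[:2]-N)@y)
E
```

```text
t: 8.6
tcp_pos: [0.5132, 0.1774, 0.0237]
eef_rot: [0.602, 0.798, 0.0, 0.001]
contact_force: [3.6, -6.3, -5.1]
opening: 0.322
gripper_force: 30.0
t 8.6 tcp [513.2 177.4  23.7] closing dir 15.94 F [ 3.6 -6.3 -5.1] open 0.322 grip 30.0
tcp nest 0.7758452038148197 7.324183337270535
```

```bash
python3 -m jog '[[0,0,0,-0.02,0],[0,0.01,-0.04,0,0],[0,0.01,-0.04,0,0],[0,0,0,0,0],[0,0,0,0,0]]' ; python3 - <<'E'
from h import *
q,_=pose()
a=np.radians(15.9);y=np.array([-np.sin(a),np.cos(a)]);x=np.array([np.cos(a),np.sin(a)]);N=np.array([514.5,170.1])
print("tcp nest",(q[:2]-N)@x,(q[:2]-N)@y, "F along",r.sense()["contact_force"][:2]@y)
im,p=cloud("side"); cv2.imwrite("pics/s6.png",cv2.resize(im[240:450,220:400,::-1],None,fx=2.8,fy=2.8,interpolation=cv2.INTER_CUBIC))
p=p*1000;im=im.astype(int)
m=(im[...,0]>1.8*im[...,1]+20); m[:300]=0;m[:,:265]=0;m[:,340:]=0; m&=(p[...,2]>56)
P=p[m]; print("red top y",np.percentile((P[:,:2]-N)@y,[2,98]).round(1),len(P))
E
```

```text
t: 9.02
tcp_pos: [0.5142, 0.1742, 0.0233]
eef_rot: [0.602, 0.798, 0.0, 0.001]
contact_force: [2.7, -7.1, -0.1]
opening: 0.324
gripper_force: 30.0
t 9.02 tcp [514.2 174.2  23.3] closing dir 15.93 F [ 2.7 -7.1 -0.1] open 0.324 grip 30.0
tcp nest 0.8193174790862046 3.9856556205669076 F along -7.54485652515717
red top y [39.7 58. ] 538
```

View pics/s6.png

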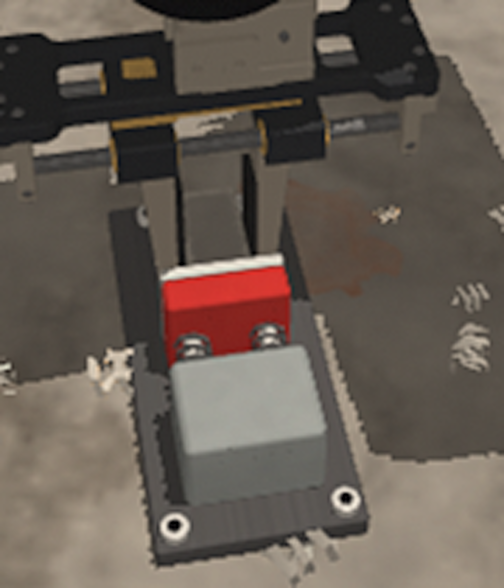

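The side crop shows the tube down behind the carriage face with the carriage about 24 mm open and no stop contact yet. I'll release, wait and lift.

```bash
python3 -m jog '[[0.6,0,0,0,0],[0.6,0,0,0,0],[0.6,0,0,0,0],[0.6,0,0,0,0],[0.6,0,0,0,0],[0.6,0,0,0,0],[0.6,0,0,0,0],[0.6,0,0,0,0]]' && python3 -m jog '[[0.6,0,0,0.3,0],[0.6,0,0,0.8,0],[0.6,0,0,0.8,0],[0.6,0,0,0.8,0],[0.6,0,-0.6,0.8,0],[0.6,0,-0.9,0.5,0],[0.6,0,-0.9,0,0],[0.6,0,-0.9,0,0],[0.6,0,-0.9,0,0],[0.6,0,-0.9,0,0]]'; python3 -m jog '[[0.6,0,-0.9,0,0],[0.6,0,-0.9,0,0],[0.6,0,-0.9,0,0],[0.6,0,0,0,0]]'; python3 - <<'E'
from h import *
im,p=cloud("top"); c=im[190:320,100:440,::-1]; cv2.imwrite("pics/t7.png",cv2.resize(c,None,fx=2.3,fy=2.3,interpolation=cv2.INTER_CUBIC))
z=cv2.medianBlur(np.nan_to_num(p[...,2]).astype(np.float32),3);p=p*1000;i=im.astype(int)
a=np.radians(15.9);y=np.array([-np.sin(a),np.cos(a)]);x=np.array([np.cos(a),np.sin(a)]);N=np.array([514.5,170.1])
s=(p[...,:2]-N)@y;t=(p[...,:2]-N)@x
m=(i[...,0]>1.8*i[...,1]+20)&(p[...,2]>56)&(abs(s)<90)&(abs(t)<40)
print("red y",np.percentile(s[m],[2,98]).round(1))
m=(abs(s)<28)&(abs(t)<25)&(p[...,2]>37)
print("tube top z",np.median(p[m][:,2]),"x",np.percentile(t[m],[2,98]).round(1),"y",np.percentile(s[m],[2,98]).round(1))
A=np.c_[t[m],s[m],np.ones(m.sum())];print("slope",np.linalg.lstsq(A,p[m][:,2],rcond=None)[0])
blob("top",((z>.04)&(z<.05)&(abs(s)<31)&(abs(t)<25)),.045,"tube")
E
```

```text
t: 9.73
tcp_pos: [0.5132, 0.1744, 0.0226]
eef_rot: [0.603, 0.798, -0.0, -0.0]
contact_force: [-0.2, 0.1, -0.5]
opening: 0.6
gripper_force: 0.0
t: 10.57
tcp_pos: [0.513, -0.0312, 0.1839]
eef_rot: [0.602, 0.798, 0.0, 0.001]
contact_force: [-0.3, -0.2, 0.2]
opening: 0.599
gripper_force: 0.0
t: 10.9
tcp_pos: [0.5133, -0.1428, 0.1837]
eef_rot: [0.604, 0.797, -0.0, 0.001]
contact_force: [-0.4, 0.7, -0.2]
opening: 0.6
gripper_force: 0.0
red y [38.3 54. ]
tube top z 44.540220015946154 x [-15.1  13.8] y [-26.7  26.9]
slope [3.43140717e-02 5.07923888e-03 4.44622818e+01]
tube 704 c [513.1 170.6] mean [513.2 171. ] size [30.5 60.1] ang 15.0
```

View pics/t7.png

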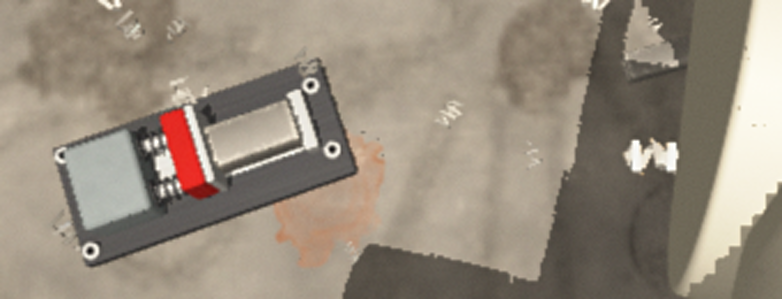

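The top view shows the tube lying on the bed at (252,132), flat and clamped between the stop at (302,122) and the carriage at (190,150). Its centre measures about 1.5 mm from the nest point, so I'll hand in.

```bash
python3 -c "
from cell import r
print(r.finish_job())"
```

```text
the job is handed in; nothing more can be done
None
```

The thick tube lies flat in the fixture, clamped between the stop and the carriage about 1.5 mm from the nest point and within about 1 degree of line; the thin tube was left alone, and the job was handed in at about 11 s (no verdict was returned).

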